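Lock the drive and press the splined gear home

ROBOT

A 6-joint arm with a two-finger parallel gripper is mounted at the origin on the work surface. World frame = base frame: x ahead of the robot, y to its left, z up, the work surface at z = 0. Lengths are in m, angles in rad, forces in N, time in s.
With the tool pointing down it reaches from about 0.375 to 0.9 m from the base axis. Payload 3.1 kg.
Tool frame: the origin (TCP) lies at the very end of the fingers, on their centre line; the grasp point (between the pads) lies 19 mm behind it; z points along the fingers, y is the line along which they close (so a half turn about z gives the same grasp; the last joint's range is limited). The gripper opens to 85 mm and grips with 20 to 120 N. Pads are 22 mm wide; open, the fingers measure 114 mm over their backs; the gripper's body (76 mm by 85 mm) begins 54 mm behind the grasp point. The pads swing forward as they close: fully open they stand 13 mm farther back than shut.
Start: joints at [-1.5, 0.527, 1.433, -0, 1.181, -0.178], TCP at [0.155, -0.606, 0.231] pointing down, gripper open.
Joint ranges: [-3.08, 3.08], [-0.75, 2.2], [0.22, 2.44], [-1.43, 4.57], [0, 2.65], [-2.85, 2.85]. Speed limits (rad/s): [2.79, 2.79, 3.14, 3.14, 3.14, 3.14].

INTERFACE

Orientations are given as a unit quaternion [x, y, z, w].
In Python, from station import sense, snapshot, camera_params, sign_off gives the robot as it stands.
- The arm moves only by the shell command python3 -m handwheel 'ROWS' [OPENING] [FORCE]. ROWS is JSON, a list that holds one entry, the list of rows, each a list of 4 numbers: the shift along the tool's x, y, z in units of 25 mm (1.0 is 25 mm), then the turn about the tool's z in units of 6 degrees (1.0 is 6 degrees). A call has 1 to 20 rows; each row shifts and turns the commanded pose from where the row before left it, along the tool's axes as they then stand; what a row does not reach is not made up. A row lasts 1/8 s, in which the tool goes at most 62.5 mm and 10.7 degrees, less where a joint would pass 70% of its speed; a pose out of reach is approached as far as the arm can. A call is refused whole if a number of a shift passes 1 or a number of a turn 1, either way. A call with a gripper value outside its range is refused whole. OPENING is the finger opening in mm, from 0 to 85.4, set as the call begins (- or left out, the last holds). The fingers move at their own pace and stop on an object; FORCE is the grip in N (left out, the last holds). Time passes only in rows, so rows that do not move let the fingers close. It gives the time, the measured TCP pose, the force, the opening and the grip force at its end, in the units of the state.
- sense(): the state, without advancing time (a new reading comes with each control period).
- snapshot(name): name is "scene" or "top" or "wrist"; returns (picture, depth): 480x640x3 uint8, red, green, blue; 480x640 float32, m along the optical axis (not along the pixel's ray), 0 where there is no reading.
- camera_params(name): a dict with "mtx" (3x3 intrinsics, pixels), "extrinsics" (4x4, takes a point from camera to world coordinates); the wrist camera has in their place "hand_eye" (4x4, takes a point from camera to tool coordinates, whose origin is the TCP and whose axes are the flange's). Camera axes: x right, y up, looking along -z (the intrinsics and any distortion apply to the point x, -y, -z); pixel columns grow to the right and rows downward; lengths in m; the calibration is good to about 2 mm. A picture is of the moment at which its call begins: read the wrist's pose just before it. camera_params takes no time and is no camera call.
- sign_off(): hands the job in; it is judged then, once.
The state is a dict: "t": time; "q": joint angles; "qd": joint speeds; "tau": joint torques, N m; "tcp_pos": TCP position; "tool_rot": TCP orientation; "force": force on the tool from outside, world axes, zero at the start; "ft_torque": the same for the moment, N m; "finger_gap": opening from 0.0 (shut) to 1.0 (fully open); "gripper_force": force on a finger pad.
Only numpy, scipy, OpenCV 4.12 (cv2) and the standard library are available. Lean on these libraries where they do the work, as an engineer would, in place of code of your own. Each camera call takes 0.05 s, during which the arm holds its last target. There are 200 camera calls.

TASK

The letter folder's drive unit is open on the desk: first push its lock collar round by the red pin, counter-clockwise seen from above, until it stops at the red mark. Then lift the orange gear from the green mat, hub upwards, set it over the spindle, turn it until its splines mesh, slide it down and press it fully home against the spring plate so that the retaining clip can be fitted. Finish while still holding the gear pressed down, with the collar still locked, and leave everything else on the desk alone.

Things in the scene. Friction and masses are not known exactly. Their poses are not given: they have to be found in the camera images.
- drive_unit: Grey gearbox, 200 (its x) x 240 (its y) x 50 mm high, fixed to the desk, elsewhere and at another yaw each time. Origin: centre of its underside, on the spindle axis; z up. On its deck, 50 mm above the desk, stand collar, spring plate and spindle, all on that one vertical axis. On the deck, 88 mm from the axis: a red mark (locked) and a green one (released).
- lock_collar (a joint): Captive aluminium ring on the deck, 76 mm inside, 100 mm outside diameter, top 11 mm above the deck. Radians, counter-clockwise from above: 0 = stop at the green mark, 1.2 = stop at the red mark, locked. At q the pin lies along (cos a, sin a) of the drive unit's frame, a = 2.54 + q. Starts at 0 to 0.45; even friction, about 2 N at the pin; stays where it is left.
- collar_pin (a point): Centre of the top of the collar's upright round red pin: 12 mm diameter, 34 mm tall, 68 mm from the spindle axis, on a flat ear 18 mm wide; its top is 45 mm above the deck (95 mm above the desk). It can be pinched from above or pushed sideways. Nothing but the collar is near it.
- spindle: Fixed steel splined spindle on the deck; it does not turn. Origin: on its axis at deck level; z up. Round core, 18 mm diameter, to 62 mm above the deck, then a cone to an 8 mm flat tip at 70 mm. Four dark ribs along its own +x, -x, +y, -y, 7 mm wide, 28 mm across tip to tip, from the deck to 50 mm above it. Its yaw differs each time.
- gear: Loose orange plastic gear, about 220 g, flat on the mat, hub up. Origin: centre of its underside; z up. Wheel 75 mm diameter, 14 mm thick; above it a square hub, 40 x 40 mm, its sides facing the gear's x and y axes, up to 48 mm above the underside: grip it across two facing sides. Turned wrongly on the spindle, it rests on the rib tops (underside 50 mm above the deck).
- gear_bore (a point): Centre of the top of the gear's hub, 48 mm above its underside, at the mouth of the bore that goes right through: a 20 mm round core with four grooves along the gear's own +x, -x, +y, -y, 31 mm across groove to groove, which pass the spindle's ribs with about 1 mm to spare each side (some 5 degrees of turn). It meshes in four positions, a quarter turn apart.
- spring_plate (a joint): Steel ring plate, 58 mm diameter with a 34 mm hole, around the spindle beneath the gear's place, on a spring: metres pressed down from its free height, 0 to 0.009 (stop). Its top is 28 mm above the deck when free and 19 mm at the stop. It takes about 7 N to start it, about 15 N at the stop, and pushes the gear back up if let go.
- plate_top (a point): Centre of the top face of the spring plate, on the spindle axis; the gear's underside meets it here.
- mat: Green parts mat, 160 (its x) x 250 (its y) x 4 mm, fixed. Origin: centre of its underside. The gear and the idler lie on it, 60 mm either side of its centre along its y, give or take 10 mm.
- idler: Loose white spare gear, 65 mm diameter, round hub 32 mm diameter and 30 mm high, plain round bore. Origin: centre of its underside. Leave alone.
- mug: Loose blue mug, 80 mm diameter, 95 mm tall. Origin: centre of its foot. Leave alone.
- stapler: Loose red and black stapler, 36 x 150 x 50 mm. Origin: centre of its underside. Leave alone.
- tape_dispenser: Loose black tape dispenser, 60 x 150 x 94 mm. Origin: centre of its underside. Leave alone.
- grease_tin: Loose yellow tin, 70 mm diameter, 60 mm tall. Origin: centre of its underside. Leave alone.
- pen_pot: Loose dark steel pot with pens, 76 mm diameter, 150 mm tall with pens. Origin: centre of its underside. Leave alone.
- screwdriver: Loose screwdriver lying along its own x axis, about 200 mm long, red handle to -x. Leave alone.
Things that resemble listed ones, but are neither listed nor needed, are in the scene too. Several things look just like the gear: the one meant starts farthest to the robot's left.

How it is judged:
By the outcome, as a careful person would: the job done as asked, in the order asked, and still so for the second after the job is handed in, while the arm keeps its last pose, push and grip.
It also fails if it takes over 58 s, if anything falls off the work surface, if the arm or the gripper's body presses on something with over 40 N, if the wrist force passes 120 N, or if a joint passes its speed limit or range.

## Working session

There is one attempt and no reset: what is moved stays moved. The work goes in short steps, Python scripts to look and compute and a shell command to move; the robot and the scene stay as the last step left them, time stands still between calls to the robot, and variables do not carry over. Pictures are saved under pics/ and viewed, at most 10 in all, crops included, and the job is handed in when it is done.

```bash
ls; mkdir -p pics
python3 - <<'E'
from station import *
import cv2,numpy as np
s=sense();print(s)
for n in("scene","top"):
    p,d=snapshot(n);cv2.imwrite(f"pics/{n}0.png",p[:,:,::-1]);np.save(f"{n}0.npy",d)
    c=camera_params(n);print(n,c,(d>0).mean())
print(camera_params("wrist"))
E
```

```text
pics
{'t': 0.0, 'q': array([-1.49948669e+00,  5.28467357e-01,  1.43393342e+00, -8.16645711e-06,
        1.18139693e+00, -1.78502829e-01]), 'qd': array([-6.31690455e-05, -5.68174321e-04,  6.05594966e-06, -1.35382468e-03,
        4.30406987e-04, -6.77147626e-04]), 'tau': array([-2.05546708e-04, -4.42357707e+01, -1.78023702e+01, -3.29150462e-04,
        8.39666318e-03,  5.17661775e-06]), 'tcp_pos': array([ 0.15448549, -0.6048504 ,  0.230323  ]), 'tool_rot': array([ 9.92208557e-01,  1.24583162e-01,  5.52931700e-05, -1.10114934e-03]), 'force': array([-0.32920389,  0.10732529, -0.15017051]), 'ft_torque': array([0.05969196, 0.02225105, 0.02066182]), 'gripper_force': 0.0, 'finger_gap': 0.9991103092087497}
scene {'mtx': array([[554.41071791,   0.        , 307.93502302],
       [  0.        , 554.41071791, 244.79253626],
       [  0.        ,   0.        ,   1.        ]]), 'extrinsics': array([[-0.81946482, -0.29828348,  0.48939184,  1.19938998],
       [ 0.57288201, -0.45139448,  0.68414123,  0.86192226],
       [ 0.01684075,  0.84099345,  0.54078314,  0.77428427],
       [ 0.        ,  0.   
[... 305 characters left out ...]
92363,  0.00696531, -0.01020894, -0.02372548],
       [-0.00892924,  0.16393468,  0.98643078,  1.27806863],
       [ 0.        ,  0.        ,  0.        ,  1.        ]])} 0.9961328125
{'mtx': array([[376.31793692,   0.        , 319.46480039],
       [  0.        , 376.31793692, 239.78803062],
       [  0.        ,   0.        ,   1.        ]]), 'hand_eye': array([[-8.83006856e-04,  9.51499416e-01,  3.07649282e-01,
         7.82785327e-02],
       [ 9.99999609e-01,  8.24406081e-04,  3.20444780e-04,
        -3.11502374e-04],
       [ 5.12750823e-05,  3.07649445e-01, -9.51499772e-01,
        -1.43538194e-01],
       [ 0.00000000e+00,  0.00000000e+00,  0.00000000e+00,
         1.00000000e+00]])}
```

View pics/top0.png

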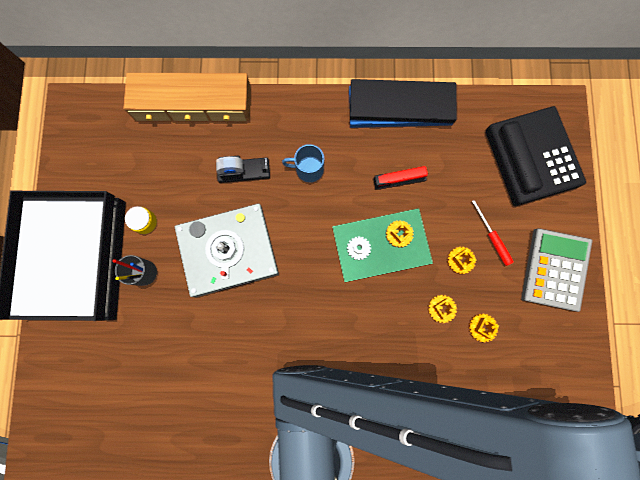

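View pics/scene0.png

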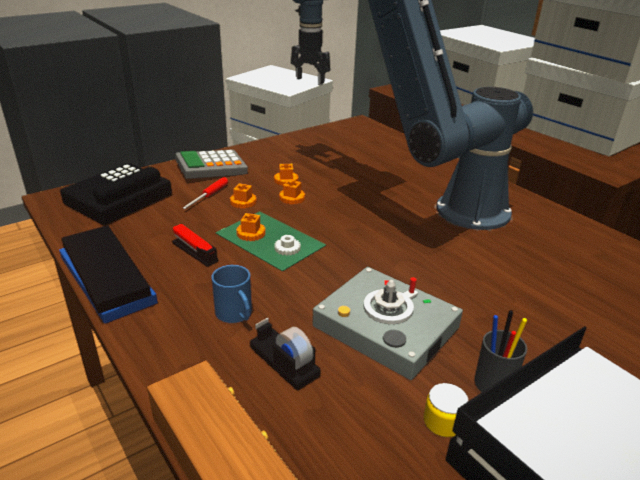

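Four orange gears are visible in the top view: (400,233), (462,260), (443,309) and (484,328). Robot's left is image left, so the gear at (400,233) on the green mat, beside the idler (358,248), is the one meant. The drive unit is at about (226,250), with its red pin near (224,272).

```bash
cat > h.py <<'E'
import numpy as np,cv2
from station import *
from scipy.spatial.transform import Rotation as R
def cam(n,s=None):
    c=camera_params(n)
    if n!="wrist": return c["mtx"],c["extrinsics"]
    s=s or sense();T=np.eye(4);T[:3,:3]=R.from_quat(s["tool_rot"]).as_matrix();T[:3,3]=s["tcp_pos"]
    return c["mtx"],T@c["hand_eye"]
def ray(K,E,uv):
    uv=np.atleast_2d(uv).astype(float)
    d=np.c_[(uv[:,0]-K[0,2])/K[0,0],-(uv[:,1]-K[1,2])/K[1,1],-np.ones(len(uv))]
    return E[:3,3],d@E[:3,:3].T
def plane(K,E,uv,z):
    o,d=ray(K,E,uv);return o+d*((z-o[2])/d[:,2])[:,None]
def tri(obs): # obs: list of (K,E,uv) -> point, residual m
    A=np.zeros((3,3));b=np.zeros(3);L=[]
    for K,E,uv in obs:
        o,d=ray(K,E,uv);d=d[0]/np.linalg.norm(d[0]);P=np.eye(3)-np.outer(d,d);A+=P;b+=P@o;L.append((o,P))
    x=np.linalg.solve(A,b);return x,[np.linalg.norm(P@(x-o)) for o,P in L]
def cloud(K,E,d):
    v,u=np.mgrid[:d.shape[0],:d.shape[1]]
    o,r=ray(K,E,np.c_[u.ravel(),v.ravel()]);return (o+r*d.reshape(-1,1)).reshape(*d.shape,3)
def blobs(img,lo,hi,amin=20):
    m=cv2.inRange(cv2.cvtColor(img,cv2.COLOR_RGB2HSV),np.array(lo),np.array(hi))
    n,l,st,c=cv2.connectedComponentsWithStats(m);return [(c[i],st[i,4],l==i) for i in range(1,n) if st[i,4]>=amin]
ORANGE=((10,150,60),(28,255,255));RED=((0,170,60),(5,255,255));GREEN=((45,120,40),(85,255,255))
E
python3 - <<'E'
from h import *
for n in("top","scene"):
    p=cv2.imread(f"pics/{n}0.png")[:,:,::-1].copy();d=np.load(f"{n}0.npy");K,E=cam(n);C=cloud(K,E,d)
    for nm,c in(("or",ORANGE),("red",RED),("gr",GREEN)):
        for q,a,m in blobs(p,*c,8):
            P=C[m];t=P[:,2].max();top=P[P[:,2]>t-.008]
            print(n,nm,q.round(),a,"mean",P.mean(0).round(3),"top",top.mean(0).round(3))
    if n=="top":
        print("unit px",C[250,200].round(3),C[247,224].round(3))
        cv2.imwrite("pics/crop1.png",cv2.resize(cv2.imread("pics/top0.png")[200:350,330:510],None,fx=4,fy=4,interpolation=2))
E
```

```text
top or [293. 260.] 164280 mean [ 0.563  0.053 -0.054] top [ 0.385 -0.024  1.278]
top or [402.  80.] 10 mean [ 1.457 -0.399 -0.751] top [ 1.455 -0.405 -0.746]
top or [290. 162.] 13 mean [0.801 0.067 0.012] top [0.78  0.058 0.079]
top or [399. 234.] 489 mean [ 0.594 -0.236  0.028] top [ 0.596 -0.239  0.053]
top or [544. 260.] 56 mean [ 0.524 -0.619  0.042] top [ 0.524 -0.617  0.044]
top or [542. 271.] 58 mean [ 0.492 -0.602  0.06 ] top [ 0.385 -0.024  1.278]
top or [124. 277.] 43 mean [0.464 0.475 0.115] top [0.459 0.461 0.151]
top or [540. 282.] 58 mean [ 0.465 -0.607  0.035] top [ 0.464 -0.606  0.037]
top or [537. 293.] 59 mean [ 0.435 -0.6    0.033] top [ 0.435 -0.599  0.035]
top or [  3. 319.] 11 mean [ 0.351  0.889 -0.06 ] top [0.356 0.783 0.102]
top or [630. 406.] 18 mean [ 1.000e-03 -1.314e+00 -7.500e-01] top [ 0.    -1.309 -0.744]
top or [382. 469.] 1431 mean [-0.015 -0.184  0.009] top [ 0.385 -0.024  1.278]
top red [404. 174.] 455 mean [ 0.754 -0.25   0.052] top [ 0.385 -0.024  1.278]
top red [500. 248.] 338 mean [ 0.556 -0.512  0.025] top [ 0.385 -0.024  1.278]
top red [124. 
[... 1559 characters left out ...]
 0.199 0.061]
scene red [215. 186.] 228 mean [ 0.565 -0.504  0.024] top [1.199 0.862 0.774]
scene red [191. 237.] 473 mean [ 0.761 -0.246  0.046] top [ 0.765 -0.273  0.051]
scene red [412. 284.] 79 mean [0.492 0.243 0.097] top [1.199 0.862 0.774]
scene red [386. 282.] 8 mean [0.499 0.175 0.061] top [0.553 0.229 0.115]
scene red [509. 343.] 111 mean [0.51  0.489 0.131] top [1.199 0.862 0.774]
scene gr [191. 158.] 228 mean [ 0.566 -0.663  0.055] top [1.199 0.862 0.774]
scene gr [262. 216.] 8 mean [ 0.525 -0.301  0.006] top [ 0.525 -0.301  0.006]
scene gr [278. 246.] 1095 mean [ 0.575 -0.143  0.009] top [1.199 0.862 0.774]
scene gr [427. 301.] 19 mean [0.464 0.265 0.053] top [0.464 0.265 0.053]
```

View pics/crop1.png

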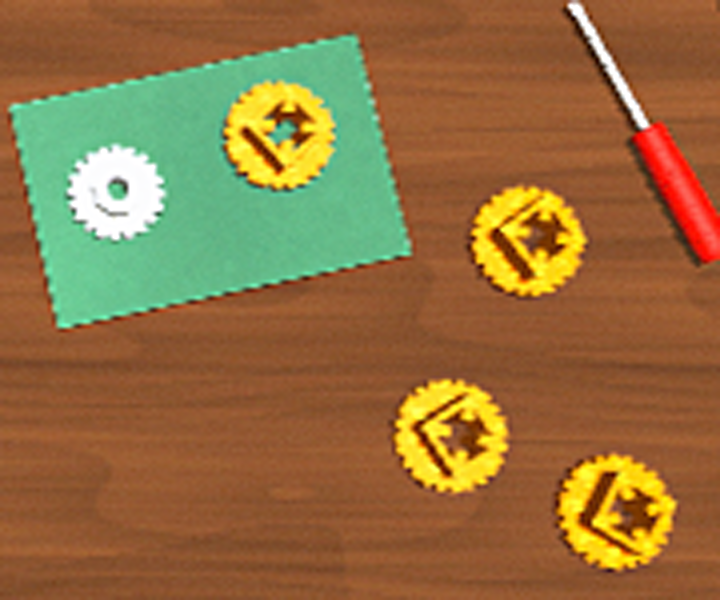

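The crop shows the leftmost gear (about (278,135) in the crop) alone on the green mat with the white idler. The other three lie on bare wood further right. I'll move over it and look with the wrist camera.

```bash
python3 -m handwheel '[[[1,-0.5,0,0],[1,-0.5,0,0],[1,-0.5,0,0],[1,-0.5,0,0],[1,-0.5,0,0],[1,-0.5,0,0],[1,-0.5,0,0],[1,-0.5,0,0],[1,-0.5,0,0],[1,-0.5,0,0],[1,-0.5,0,0],[1,-0.5,0,0],[1,-0.5,0,0],[1,-0.5,0,0],[1,-0.5,0,0],[1,-0.5,0,0],[1,-0.5,0,0],[1,-0.5,0,0],[1,-0.5,0,0],[1,-0.5,0,0]]]'
python3 - <<'E'
from h import *
import pickle
s=sense();p,d=snapshot("wrist");cv2.imwrite("pics/w1.png",p[:,:,::-1]);pickle.dump((s,p,d),open("w1.pkl","wb"));print(s["tcp_pos"],s["qd"])
E
```

```text
t: 2.6
tcp_pos: [0.5775, -0.237, 0.231]
tool_rot: [0.992, 0.125, -0.0, -0.001]
force: [0.9, -0.1, 0.0]
finger_gap: 1.003
gripper_force: 0.0
[ 0.57747324 -0.23701405  0.23104966] [ 0.35091751  0.1317678  -0.25463855 -0.00125141  0.11860407  0.34962109]
```

View pics/w1.png

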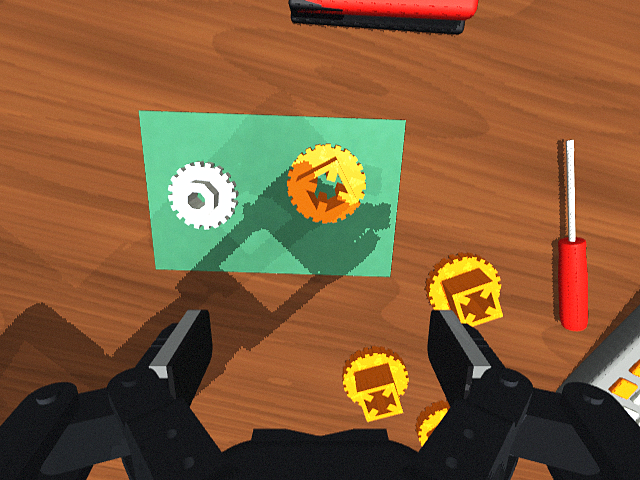

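The gear is at about (327,183) on the mat and the idler at (203,195). The arm was still settling, so I'll measure the gear properly on return. Next is the drive unit.

```bash
python3 -m handwheel '[[[0.16,-1,0,0],[0.16,-1,0,0],[0.16,-1,0,0],[0.16,-1,0,0],[0.16,-1,0,0],[0.16,-1,0,0],[0.16,-1,0,0],[0.16,-1,0,0],[0.16,-1,0,0],[0.16,-1,0,0],[0.16,-1,0,0],[0.16,-1,0,0],[0.16,-1,0,0],[0.16,-1,0,0],[0.16,-1,0,0],[0.16,-1,0,0],[0.16,-1,0,0],[0.16,-1,0,0],[0,0,0,0],[0,0,0,0]]]' 0
python3 - <<'E'
from h import *
import pickle
s=sense();p,d=snapshot("wrist");cv2.imwrite("pics/w2.png",p[:,:,::-1]);pickle.dump((s,p,d),open("w2.pkl","wb"));print(s["tcp_pos"],s["qd"])
E
```

```text
t: 5.15
tcp_pos: [0.5351, 0.2139, 0.2314]
tool_rot: [0.992, 0.125, -0.0, 0.0]
force: [-0.2, 0.1, 0.2]
finger_gap: -0.0
gripper_force: 0.0
[0.5350559  0.21392885 0.2313779 ] [-0.01770383  0.00246711 -0.00375334  0.0014274  -0.00164674  0.00033324]
```

View pics/w2.png

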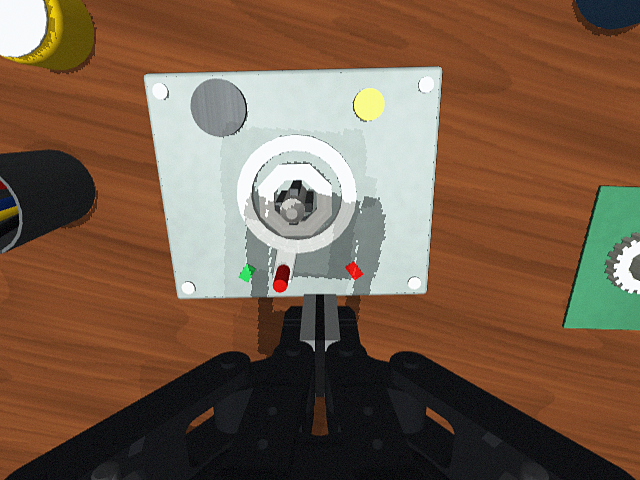

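The wrist view shows the unit. The spindle tip is at (293,211) inside the collar ring centred near (297,193). The red pin top is at (280,285), the green mark at (247,273) and the red mark at (354,270), so counter-clockwise takes the pin to the right.

```bash
cat > unit.py <<'E'
from h import *
import pickle,sys
def unit(s,p,d):
    K,E=cam("wrist",s);C=cloud(K,E,d);X=C.reshape(-1,3);X=X[(d.ravel()>.05)]
    near=X[np.hypot(X[:,0]-.54,X[:,1]-.22)<.17]
    dk=near[(near[:,2]>.044)&(near[:,2]<.055)];r=cv2.minAreaRect((dk[:,:2]*1000).astype(np.float32))
    print("deck z",np.median(dk[:,2]).round(4),"rect c,size,ang",np.round(r[0],1),np.round(r[1],1),round(r[2],2))
    c0=np.array(r[0])/1000
    rr=np.hypot(*(near[:,:2]-c0).T)
    co=near[(near[:,2]>.057)&(near[:,2]<.066)&(rr<.058)&(rr>.03)]
    A=cv2.minEnclosingCircle((co[:,:2]*1000).astype(np.float32));print("collar",np.round(A[0],1),round(A[1],1),"z",np.median(co[:,2]).round(4))
    t=near[(near[:,2]>.1175)&(rr<.02)];print("tip",t.mean(0).round(4),len(t))
    pl=near[(near[:,2]>.072)&(near[:,2]<.084)&(rr<.032)];print("plate",np.median(pl[:,2]).round(4),len(pl))
    for nm,c in(("red",RED),("gr",GREEN)):
        for q,a,m in blobs(p,*c,15):
            P=C[m]
            if abs(P.mean(0)[0]-.5)<.1 and abs(P.mean(0)[1]-.22)<.12:
                T=P[P[:,2]>P[:,2].max()-.004];print(nm,q.round(1),a,"mean",P.mean(0).round(4),"top",T.mean(0).round(4),len(T))
if __name__=="__main__": unit(*pickle.load(open(sys.argv[1],"rb")))
E
python3 unit.py w2.pkl
python3 - <<'E'
from h import *
import pickle
# two-view triangulation: pin top & marks, top camera vs wrist
s,p,d=pickle.load(open("w2.pkl","rb"));K,E=cam("wrist",s)
t=cv2.imread("pics/top0.png")[:,:,::-1].copy();Kt,Et=cam("top")
for nm,c,w in(("redmark",(249,270),(354,270.5)),("green",(213,280),(247,273)),("pin",(223.5,274),(281,284))):
    x,r=tri([(Kt,Et,c),(K,E,w)]);print(nm,x.round(4),np.round(r,4))
im=cv2.resize(p[150:300,210:370][:,:,::-1],None,fx=5,fy=5,interpolation=cv2.INTER_CUBIC)[:600]
cv2.imwrite("pics/crop2.png",im[:600,:800])
E
```

```text
deck z 0.0508 rect c,size,ang [545.6 236.7] [199.6 239.7] 15.59
collar [541.7 236.5] 54.0 z 0.0618
tip [0.5427 0.2329 0.2952] 17346
plate 0.0788 2933
red [353.7 270.4] 177 mean [0.4892 0.17   0.0537] top [0.6109 0.2337 0.3749] 1
red [280.9 279.1] 302 mean [0.4799 0.2332 0.0879] top [0.4779 0.2332 0.0957] 155
gr [246.7 272.6] 176 mean [0.4619 0.2653 0.0519] top [0.4619 0.2653 0.0519] 176
redmark [0.4886 0.1692 0.052 ] [0.0002 0.0002]
green [0.4614 0.2645 0.0512] [0.0005 0.0005]
pin [0.4746 0.2309 0.0849] [0.0014 0.0014]
```

View pics/crop2.png

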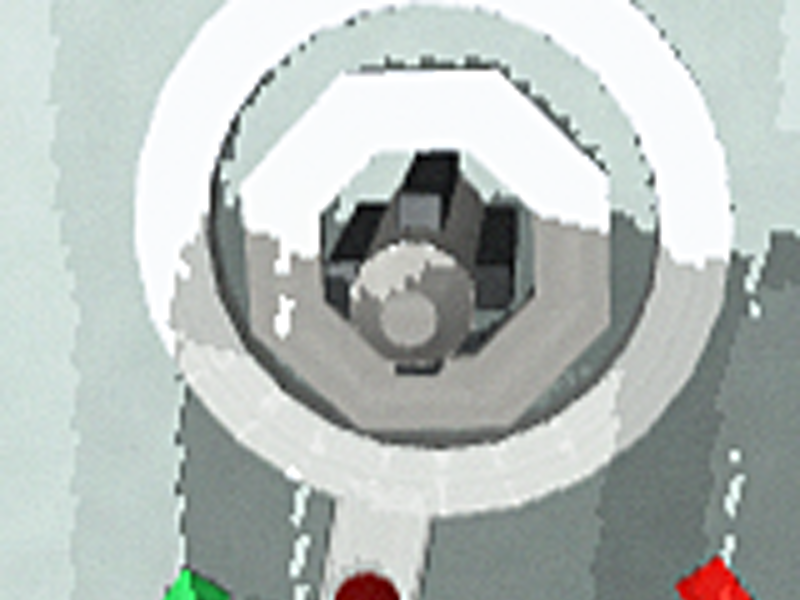

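Crop 2 shows three rib tops clearly: up at full-image (294.2,192), left near (278.4,204) and right near (308.5,207.5). The collar ear and pin sit at the bottom, between the green and red marks. Next I'll refine the axis and spline yaw.

Run:
```python
from h import *
import pickle
from scipy.optimize import least_squares
s,p,d=pickle.load(open("w2.pkl","rb"));K,E=cam("wrist",s);C=cloud(K,E,d);X=C.reshape(-1,3)
t=X[(X[:,2]>.1185)&(X[:,2]<.124)&(np.hypot(X[:,0]-.545,X[:,1]-.2365)<.012)];print("tip",t.mean(0).round(4),len(t))
# triangulate tip: top cam depth vs wrist
v=plane(K,E,[(293,211)],.12);print("tip ray@.12",v.round(4))
for nm,u in(("up",(294.2,192.2)),("left",(278.4,204)),("right",(308.5,207.5))):
    print(nm,plane(K,E,[u],.1).round(4),C[int(round(u[1])),int(round(u[0]))].round(4))
rib=X[(X[:,2]>.0985)&(X[:,2]<.1025)&(np.hypot(X[:,0]-.545,X[:,1]-.2365)<.018)]
for a in((.5452,.2366),):
    b=rib[:,:2]-a;r=np.hypot(*b.T);b=b[r>.0105];th=np.degrees(np.arctan2(b[:,1],b[:,0]));
    print(len(b),np.histogram(th,bins=36,range=(-180,180))[0]);z=np.exp(4j*np.radians(th)).mean();print("spline yaw mod90",np.degrees(np.angle(z))/4,abs(z))
rr=np.hypot(X[:,0]-.5455,X[:,1]-.2367)
co=X[(X[:,2]>.059)&(X[:,2]<.065)&(rr<.056)&(rr>.03)&(X[:,0]>.51)][:,:2]
f=least_squares(lambda c:np.clip(np.hypot(*(co-c).T)-.05,0,None)+np.clip(.038-np.hypot(*(co-c).T),0,None),[.545,.2365]);print("collar c",f.x.round(4))
pl=X[(X[:,2]>.0765)&(X[:,2]<.082)&(rr<.035)];A=cv2.minEnclosingCircle((pl[:,:2]*1000).astype(np.float32));print("plate",A,np.median(pl[:,2]))
R0=R.from_quat(s["tool_rot"]).as_matrix();print("tool xy for pin",(R0.T@(np.array([.4779,.2332,.069])-s["tcp_pos"])/.025).round(2),"q6",s["q"][5])
```

```text
tip [0.5457 0.2368 0.1203] 185
tip ray@.12 [[0.5468 0.2362 0.12  ]]
up [[0.5558 0.2388 0.1   ]] [0.5562 0.2389 0.1013]
left [[0.5442 0.2482 0.1   ]] [0.5443 0.2484 0.1004]
right [[0.5472 0.2258 0.1   ]] [0.5465 0.2261 0.0991]
167 [ 6  6  6  0  0  0  0  0  4 12 15 13  1  0  0  0  0  5 15 17 15  2  0  0
  0  0 10 15 15  9  0  0  0  0  0  1]
spline yaw mod90 13.011478444172548 0.7836093669625882
collar c [0.5454 0.237 ]
plate ((545.4215087890625, 237.1268768310547), 31.18822479248047) 0.07883446523286969
tool xy for pin [-2.02 -1.32  6.5 ] q6 1.5076272248536462
```

Axis is at (0.5456, 0.2368). Deck 0.051, plate 0.079, tip 0.120 and pin top 0.0957 all match the text. Next I'll pinch the pin.

```bash
python3 -m handwheel '[[[-0.67,-0.44,0,0],[-0.67,-0.44,0,0],[-0.68,-0.44,0,0],[0,0,0,0.67],[0,0,0.5,0.67],[0,0,1,0],[0,0,1,0],[0,0,1,0],[0,0,1,0],[0,0,1,0],[0,0,1,0],[0,0,0,0],[0,0,0,0]]]' 45 30
python3 -m handwheel '[[[0,0,0,0],[0,0,0,0],[0,0,0,0],[0,0,0,0],[0,0,0,0]]]' 5 30
```

```text
t: 6.82
tcp_pos: [0.4786, 0.234, 0.0696]
tool_rot: [0.998, 0.055, 0.0, -0.0]
force: [0.3, -0.3, -0.2]
finger_gap: 0.528
gripper_force: 0.0
t: 7.45
tcp_pos: [0.4792, 0.2338, 0.0698]
tool_rot: [0.999, 0.055, 0.001, -0.0]
force: [-0.5, 0.5, 7.1]
finger_gap: 0.129
gripper_force: 29.3
```

```bash
python3 -m handwheel '[[[0,0.28,0,-1],[0,0.28,0,-1],[0,0.28,0,-1],[0,0.28,0,-1]]]'; python3 -c "
from h import *
s=sense();v=s['tcp_pos'][:2]-[.5456,.2368];print(np.hypot(*v),np.degrees(np.arctan2(*v[::-1]))%360)"
```

```text
t: 7.95
tcp_pos: [0.4862, 0.207, 0.0698]
tool_rot: [0.965, 0.263, 0.001, -0.0]
force: [-1.5, 1.2, 6.7]
finger_gap: 0.129
gripper_force: 29.5
0.06647694530966425 206.643432098856
```

```bash
python3 -m handwheel '[[[0,0.28,0,-1],[0,0.28,0,-1],[0,0.28,0,-1],[0,0.28,0,-0.7],[0,0.1,0,0],[0,0.1,0,0],[0,0,0,0]]]'; python3 -c "
from h import *
s=sense();v=s['tcp_pos'][:2]-[.5456,.2368];print(np.hypot(*v),np.degrees(np.arctan2(*v[::-1]))%360,s['ft_torque'])"
```

```text
t: 8.82
tcp_pos: [0.503, 0.1854, 0.0697]
tool_rot: [0.898, 0.441, -0.003, -0.004]
force: [-9.0, 12.7, 12.3]
finger_gap: 0.128
gripper_force: 30.5
0.06673500864064469 230.318192362469 [2.09225301 1.34279947 0.06239949]
```

The pin is at the stop: bearing 230.3° against the mark's 230°, with the side force rising. I'll release, rise and check from above.

```bash
python3 -m handwheel '[[[0,0,0,0],[0,0,0,0],[0,0,0,0]]]' 45 30 >/dev/null
python3 -m handwheel '[[[0,0,-0.5,0],[0,0,-1,0],[0,0,-1,0],[0,0,-1,0],[0,0,-1,0],[0,0,-1,0],[0,0,-1,0],[0,0,0,0],[0,0,0,0]]]' 85
python3 - <<'E'
from h import *
import pickle
s=sense();p,d=snapshot("wrist");cv2.imwrite("pics/w3.png",p[:,:,::-1]);pickle.dump((s,p,d),open("w3.pkl","wb"))
K,E=cam("wrist",s);C=cloud(K,E,d);X=C.reshape(-1,3)
a=np.array([.5456,.2368])
t=X[(X[:,2]>.1185)&(X[:,2]<.124)&(np.hypot(*(X[:,:2]-a).T)<.012)];print("tip",t.mean(0).round(4),len(t))
for q,n,m in blobs(p,*RED,15):
    P=C[m];P=P[P[:,2]>P[:,2].max()-.004].mean(0);v=P[:2]-a;print("red",q.round(),P.round(4),np.hypot(*v).round(4),np.degrees(np.arctan2(v[1],v[0]))%360)
rib=X[(X[:,2]>.0985)&(X[:,2]<.1025)];b=rib[:,:2]-a;r=np.hypot(*b.T);b=b[(r<.018)&(r>.0105)]
th=np.degrees(np.arctan2(b[:,1],b[:,0]));print(np.histogram(th,bins=36,range=(-180,180))[0])
z=np.exp(4j*np.radians(th)).mean();print("yaw",np.degrees(np.angle(z))/4,abs(z))
u=[318,239];Kc=np.linalg.inv(E)@np.array([a[0],a[1],.1,1]);uv=(K@(Kc[:3]*[1,-1,-1]));uv=uv[:2]/uv[2];print(uv,s["tcp_pos"])
x,y=np.round(uv).astype(int);cv2.imwrite("pics/crop3.png",cv2.resize(p[y-60:y+60,x-60:x+60][:,:,::-1],None,fx=5,fy=5,interpolation=cv2.INTER_CUBIC));print("crop origin",x-60,y-60)
E
```

```text
t: 10.32
tcp_pos: [0.507, 0.182, 0.231]
tool_rot: [0.897, 0.442, -0.0, -0.0]
force: [-0.3, -0.2, -0.4]
finger_gap: 0.997
gripper_force: 0.0
tip [0.5453 0.2373 0.1204] 220
red [312. 227.] [0.5545 0.2447 0.3745] 0.0119 41.62449716800841
[15 17 10  0  0  0  0  0  8 12 15 10  0  0  0  0  0  3 14 16 15  1  0  0
  0  0  4 20 18 19  2  0  0  0  0  9]
yaw 12.65016355599527 0.7823342633583854
[316.52730892 135.31868209] [0.50697041 0.18198307 0.23097325]
crop origin 257 75
```

View pics/crop3.png

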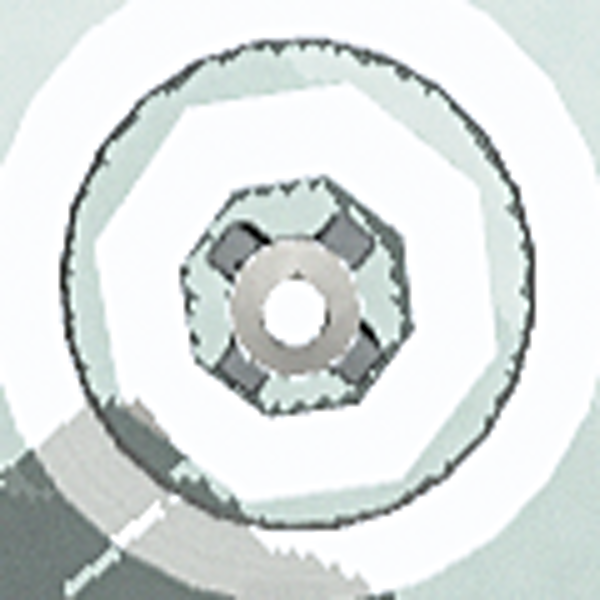

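The near-vertical view shows all four rib tops at crop pixels (238,248), (351,241), (360,358) and (243,367), around the tip at (296,312). I'll compute the yaw and centre from them and recheck the pin.

Run:
```python
from h import *
import pickle
s,p,d=pickle.load(open("w3.pkl","rb"));K,E=cam("wrist",s);C=cloud(K,E,d)
uv=np.array([(238,248),(351,241),(360,358),(243,367)])/5+[257,75]-.4
P=plane(K,E,uv,.1)[:,:2];print(P.round(4),"centre",P.mean(0).round(4))
for i,j in((0,2),(1,3)):
    v=P[j]-P[i];print(np.degrees(np.arctan2(v[1],v[0]))%90,np.hypot(*v))
print("tip",plane(K,E,np.array([(296,312)])/5+[257,75]-.4,.12).round(4))
for q,n,m in blobs(p,*RED,5):
    Q=C[m&(d>.12)&(C[:,:,2]<.11)];
    if len(Q)>4:
        T=Q[Q[:,2]>Q[:,2].max()-.004].mean(0);v=T[:2]-[.5455,.237];print(q.round(),n,T.round(4),np.hypot(*v),np.degrees(np.arctan2(v[1],v[0]))%360)
print(R.from_quat(s["tool_rot"]).as_euler("zyx",degrees=True),s["q"])
Rm=R.from_quat(s["tool_rot"]).as_matrix();print("to gear",(Rm.T@(np.array([.58,-.25,.231])-s["tcp_pos"])/.025).round(2))
```

```text
[[0.5434 0.248 ]
 [0.5564 0.2391]
 [0.5478 0.2257]
 [0.5339 0.2348]] centre [0.5454 0.2369]
11.339253854540559 0.02271437033142592
10.689338153536823 0.022908131450135028
tip [[0.5452 0.2368 0.12  ]]
[312. 227.] 391 [0.5016 0.1854 0.0958] 0.06776038269740832 229.631502730526
[-5.24575513e+01 -5.04734110e-02  1.79992448e+02] [ 1.37081702e-01  4.12356734e-01  1.64919936e+00 -1.15510272e-05
  1.08092724e+00  7.92326539e-01]
to gear [-11.92  12.85  -0.  ]
```

Spindle axis (0.5454, 0.2369), spline yaw 11°, and the collar sits at 229.6° (red mark 229.8°). Going to the gear.

```bash
python3 -m handwheel '[[[-0.92,1,0,0],[-0.92,1,0,0],[-0.92,1,0,0],[-0.92,1,0,0],[-0.92,1,0,0],[-0.92,1,0,0],[-0.92,1,0,0],[-0.92,1,0,0],[-0.92,1,0,0],[-0.92,1,0,0],[-0.92,1,0,0],[-0.92,1,0,0],[-0.92,1,0,0],[0,0,0,0],[0,0,0,0]]]'
cat > gear.py <<'E'
from h import *
import pickle,sys
s=sense();p,d=snapshot("wrist");n=sys.argv[1];cv2.imwrite(f"pics/{n}.png",p[:,:,::-1]);pickle.dump((s,p,d),open(n+".pkl","wb"))
K,E=cam("wrist",s);C=cloud(K,E,d);g=np.array([.594,-.236]);rr=np.hypot(C[...,0]-g[0],C[...,1]-g[1])
hub=C[(rr<.06)&(C[...,2]>.046)&(C[...,2]<.058)];wh=C[(rr<.06)&(C[...,2]>.013)&(C[...,2]<.023)]
print("hub z",np.median(hub[:,2]),"wheel z",np.median(wh[:,2]),len(hub))
m=((rr<.06)&(C[...,2]>.046)&(C[...,2]<.058)).astype(np.uint8)
u=np.argwhere(m)[:,::-1];W=plane(K,E,u,np.median(hub[:,2]))[:,:2]
r=cv2.minAreaRect((W*1000).astype(np.float32));print("hub rect",r);print("wheel",cv2.minEnclosingCircle((wh[:,:2]*1000).astype(np.float32)))
c=u.mean(0).astype(int);print("px",c,"tcp",s["tcp_pos"],"q6",s["q"][5])
cv2.imwrite(f"pics/{n}c.png",cv2.resize(p[max(0,c[1]-60):c[1]+60,c[0]-60:c[0]+60][:,:,::-1],None,fx=5,fy=5,interpolation=cv2.INTER_CUBIC))
E
python3 gear.py w4
```

```text
t: 12.25
tcp_pos: [0.5823, -0.2521, 0.2299]
tool_rot: [0.897, 0.442, -0.001, -0.002]
force: [-0.4, 0.5, -0.7]
finger_gap: 0.993
gripper_force: 0.0
hub z 0.05278720569629347 wheel z 0.01879743428891456 1413
hub rect ((596.771240234375, -237.4317169189453), (40.79741287231445, 39.999420166015625), 41.99485397338867)
wheel ((596.5598754882812, -237.85093688964844), 37.71410369873047)
px [324 188] tcp [ 0.58230226 -0.25205479  0.22992259] q6 0.07048960112869757
```

Hub: square 40.8 x 40 mm at 42°, centre (0.5968, -0.2376), top at 0.0528 and wheel top at 0.0188, matching the text (0.052 and 0.018). I'll align, come lower and measure again from a second place.

```bash
python3 -m handwheel '[[[0.81,0.1,0,0],[0,0,0.9,0.87],[0,0,1,0.87],[0,0,1,0],[0,0,0,0],[0,0,0,0]]]'
python3 gear.py w5
python3 - <<'E'
from h import *
import pickle
O=[]
for n,u in(("w4",None),("w5",None)):
    s,p,d=pickle.load(open(n+".pkl","rb"));K,E=cam("wrist",s);C=cloud(K,E,d);rr=np.hypot(C[...,0]-.5967,C[...,1]+.2376)
    m=(rr<.06)&(C[...,2]>.046)&(C[...,2]<.058);q=cv2.minAreaRect(np.argwhere(m)[:,::-1].astype(np.float32));O.append((K,E,q[0]));print(q)
print(tri(O))
print("yaw tool",np.degrees(2*np.arctan2(s["tool_rot"][1],s["tool_rot"][0])))
Rm=R.from_quat(s["tool_rot"]).as_matrix();print("to grasp",(Rm.T@(np.array([.5967,-.2376,.024])-s["tcp_pos"])/.025).round(2))
E
```

```text
t: 13.05
tcp_pos: [0.5986, -0.2376, 0.1598]
tool_rot: [0.933, 0.359, 0.001, 0.001]
force: [-0.0, -0.4, 0.7]
finger_gap: 0.994
gripper_force: 0.0
hub z 0.052706497595013724 wheel z 0.018819683332308157 2219
hub rect ((597.03076171875, -237.2291259765625), (41.00975799560547, 40.007049560546875), 42.0230598449707)
wheel ((596.5885620117188, -237.79534912109375), 37.71510314941406)
px [318 236] tcp [ 0.59858408 -0.23761647  0.1597502 ] q6 0.28456599056144444
((324.1742858886719, 188.9239959716797), (47.21736526489258, 47.32284164428711), 10.124672889709473)
((317.9999694824219, 237.0), (57.99999237060547, 55.99999237060547), -0.0)
(array([ 0.59682937, -0.23749238,  0.05036337]), [np.float64(0.00023986206423483224), np.float64(0.00023986206423477267)])
yaw tool 42.104166215684174
to grasp [-0.06 -0.06  5.43]
```

View pics/w5.png

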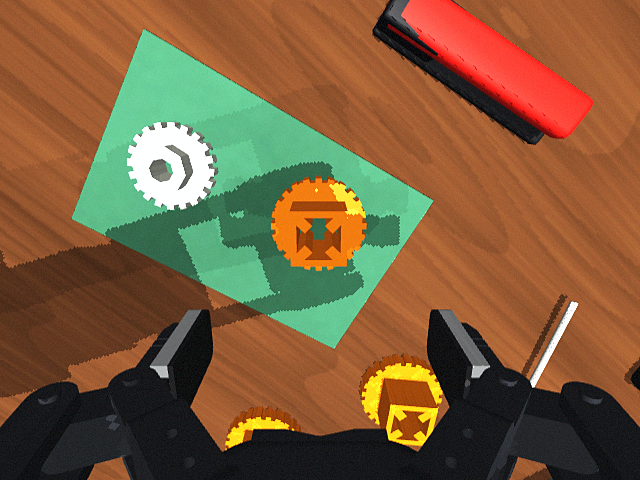

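The wrist view shows the orange gear at (318,237), hub square to the image and centred between the open fingers. The idler at (172,167) is clear of them. Two-view triangulation gives the hub top at 0.0504, close to the text's 0.052. Descending to grip.

```bash
python3 -m handwheel '[[[-0.06,-0.06,1,0],[0,0,1,0],[0,0,1,0],[0,0,1,0],[0,0,1,0],[0,0,0.43,0],[0,0,0,0],[0,0,0,0]]]'
python3 -m handwheel '[[[0,0,0,0],[0,0,0,0],[0,0,0,0],[0,0,0,0],[0,0,0,0]]]' 30 70
```

```text
t: 14.1
tcp_pos: [0.5963, -0.2388, 0.0244]
tool_rot: [0.933, 0.359, 0.001, 0.001]
force: [1.0, -0.6, 0.2]
finger_gap: 0.996
gripper_force: 0.0
t: 14.72
tcp_pos: [0.5959, -0.2386, 0.0239]
tool_rot: [0.933, 0.359, 0.0, 0.001]
force: [-0.8, 0.4, 4.8]
finger_gap: 0.455
gripper_force: 72.7
```

```bash
python3 -m handwheel '[[[0,0,-0.5,0],[0,0,-1,0],[0,0,-1,0],[0,0,-1,0],[0,0,-1,0],[0,0,-1,0],[0,0,-1,0],[0,0,-0.5,0]]]'
python3 -m handwheel '[[[0.7,-0.97,0,0],[0.7,-0.97,0,0],[0.7,-0.97,0,0],[0.7,-0.97,0,0],[0.7,-0.97,0,0],[0.7,-0.97,0,0],[0.7,-0.97,0,0],[0.7,-0.97,0,0],[0.7,-0.97,0,0],[0.7,-0.97,0,0],[0.7,-0.97,0,0],[0.7,-0.97,0,0],[0.7,-0.97,0,0],[0.7,-0.97,0,0],[0.7,-0.97,0,0],[0.7,-0.97,0,0],[0,0,0,0]]]'
python3 -m handwheel '[[[0,0,0,0.86],[0,0,0,0.86],[0,0,0,0.86],[0,0,0,0.86],[0,0,0,0.86],[0,0,0,0.87],[0,0,0,0],[0,0,0,0]]]'
python3 - <<'E'
from h import *
import pickle
s=sense();p,d=snapshot("wrist");cv2.imwrite("pics/w6.png",p[:,:,::-1]);pickle.dump((s,p,d),open("w6.pkl","wb"))
K,E=cam("wrist",s);C=cloud(K,E,d);Rm=R.from_quat(s["tool_rot"]).as_matrix();L=(C-s["tcp_pos"])@Rm
print("yaw",np.degrees(2*np.arctan2(s["tool_rot"][1],s["tool_rot"][0])),s["tcp_pos"],s["q"][5])
m=cv2.inRange(cv2.cvtColor(p,cv2.COLOR_RGB2HSV),(5,130,40),(28,255,255))>0
Q=L[m&(np.hypot(L[...,0],L[...,1])<.06)&(abs(L[...,2])<.06)];h=np.histogram(Q[:,2],bins=24,range=(-.06,.06));print(h[0])
H=Q[Q[:,2]<np.percentile(Q[:,2],5)+.006];print("hub z",np.median(H[:,2]),cv2.minAreaRect((H[:,:2]*1000).astype(np.float32)),H[:,:2].min(0),H[:,:2].max(0))
W=Q[(Q[:,2]>.002)];print("wheel",np.median(W[:,2]),W[:,:2].min(0),W[:,:2].max(0))
E
```

```text
t: 15.72
tcp_pos: [0.5954, -0.2383, 0.1994]
tool_rot: [0.933, 0.359, 0.0, 0.0]
force: [0.0, 0.7, -1.9]
finger_gap: 0.452
gripper_force: 72.0
t: 17.85
tcp_pos: [0.5424, 0.2391, 0.1974]
tool_rot: [0.933, 0.36, -0.001, -0.0]
force: [-0.5, 0.5, -1.6]
finger_gap: 0.456
gripper_force: 71.9
t: 18.85
tcp_pos: [0.5434, 0.2368, 0.1978]
tool_rot: [0.995, 0.096, -0.0, 0.0]
force: [0.4, -0.2, -2.1]
finger_gap: 0.456
gripper_force: 71.9
yaw 11.056500423166392 [0.54341315 0.23679853 0.1978301 ] 1.6006474279546978
[  32   28   61   35    3  252 7753 1630 1346 1123  916  725 3545 3744
  619  315    1    0    0    0    0    0    0    0]
hub z -0.028839238484879626 ((0.8874759674072266, -0.43610382080078125), (109.25021362304688, 41.8575325012207), 89.28538513183594) [-0.01995932 -0.05518469] [0.02193283 0.05407011]
wheel 0.0051718691912989705 [-0.01579963 -0.03789703] [0.03866155 0.03729985]
```

View pics/w6.png

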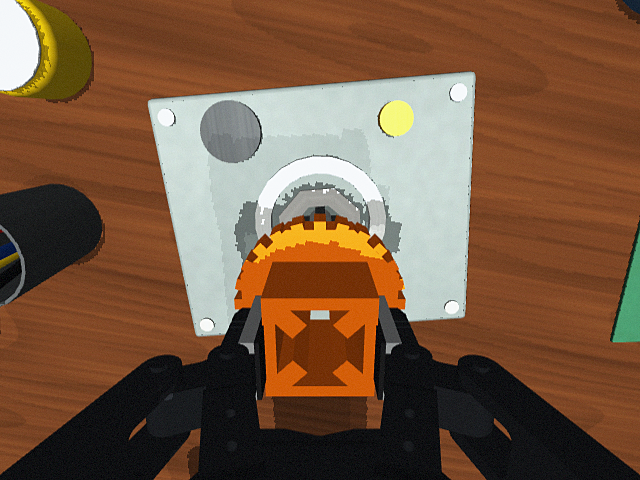

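The view shows the gear held square and hub up, bore around (320,345), with the ribs at (320,210) and the unit behind. In the tool frame the gear centre is at about (+1 mm, 0) with its underside 19 mm below the TCP, so it is within 1 mm of the axis. Descending gently over the cone.

```bash
python3 -m handwheel '[[[0.03,0.02,0.5,0],[0,0,0.5,0],[0,0,0.5,0],[0,0,0.4,0],[0,0,0.4,0],[0,0,0.3,0],[0,0,0.3,0],[0,0,0,0],[0,0,0,0]]]'
```

```text
t: 20.02
tcp_pos: [0.5446, 0.2371, 0.1258]
tool_rot: [0.995, 0.096, 0.0, -0.0]
force: [-0.1, 0.3, -1.9]
finger_gap: 0.455
gripper_force: 71.9
```

```bash
python3 -m handwheel '[[[0,0,0.2,0],[0,0,0.2,0],[0,0,0.15,0],[0,0,0,0],[0,0,0,0]]]'
```

```text
t: 20.65
tcp_pos: [0.5445, 0.2371, 0.1118]
tool_rot: [0.995, 0.096, 0.0, -0.0]
force: [0.7, -0.4, -2.0]
finger_gap: 0.456
gripper_force: 72.0
```

Meshed: the underside is below the rib tops with no contact force. Sliding down and pressing.

```bash
python3 -m handwheel '[[[0,0,0.2,0],[0,0,0.2,0],[0,0,0.2,0],[0,0,0.1,0],[0,0,0.1,0],[0,0,0,0],[0,0,0,0]]]'
python3 -m handwheel '[[[0,0,0.1,0],[0,0,0.1,0],[0,0,0,0],[0,0,0,0]]]'
```

```text
t: 21.52
tcp_pos: [0.5443, 0.237, 0.0932]
tool_rot: [0.995, 0.096, 0.0, 0.0]
force: [-2.6, -0.6, 8.7]
finger_gap: 0.456
gripper_force: 73.1
t: 22.02
tcp_pos: [0.5443, 0.2371, 0.0889]
tool_rot: [0.995, 0.096, 0.0, 0.0]
force: [-3.9, -1.0, 13.7]
finger_gap: 0.46
gripper_force: 74.1
```

```bash
python3 -m handwheel '[[[0,0,0.1,0],[0,0,0.1,0],[0,0,0,0],[0,0,0,0]]]' 30 90
python3 -m handwheel '[[[0,0,0.1,0],[0,0,0,0],[0,0,0,0]]]'
```

```text
t: 22.52
tcp_pos: [0.5444, 0.2371, 0.0887]
tool_rot: [0.995, 0.096, 0.001, 0.0]
force: [-10.7, -3.0, 39.4]
finger_gap: 0.451
gripper_force: 95.9
t: 22.9
tcp_pos: [0.5445, 0.2371, 0.0887]
tool_rot: [0.995, 0.096, 0.001, 0.0]
force: [-14.6, -5.5, 54.2]
finger_gap: 0.454
gripper_force: 97.7
```

The stop is reached: force climbs while z stays at 0.0887, so the underside is at 0.0697 against 0.069 expected at the stop. I'll ease to a moderate push and check the collar and the gear.

```bash
python3 -m handwheel '[[[0,0,-0.12,0],[0,0,0,0],[0,0,0,0],[0,0,0,0]]]'
python3 - <<'E'
from h import *
s=sense();a=np.array([.5454,.2369]);im=[]
for n in("wrist","scene"):
    p,d=snapshot(n);im.append(p);K,E=cam(n,s);C=cloud(K,E,d)
    for q,k,m in blobs(p,*RED,5):
        Q=C[m&(C[...,2]<.11)&(np.hypot(C[...,0]-a[0],C[...,1]-a[1])<.1)]
        if len(Q)>4:
            T=Q[Q[:,2]>Q[:,2].max()-.005].mean(0);v=T[:2]-a;print(n,q.round(),T.round(4),np.hypot(*v).round(4),np.degrees(np.arctan2(v[1],v[0]))%360)
    if n=="wrist":
        L=(C-s["tcp_pos"])@R.from_quat(s["tool_rot"]).as_matrix();m=cv2.inRange(cv2.cvtColor(p,cv2.COLOR_RGB2HSV),(5,130,40),(28,255,255))>0
        z=L[m&(np.hypot(L[...,0],L[...,1])<.045)][:,2];print("hub tool z",np.median(z[z<-.02]),"wheel",np.median(z[z>.002]))
        zc=C[m&(np.hypot(C[...,0]-a[0],C[...,1]-a[1])<.045)][:,2];print("hub top",np.median(zc[zc>.11]))
cv2.imwrite("pics/end.png",np.hstack([im[0],im[1]])[:, :, ::-1]);print(s["force"])
w=cv2.resize(im[0],(400,300));c=cv2.resize(im[1][230:380,290:490],(400,300));cv2.imwrite("pics/end.png",np.hstack([w,c])[:,:,::-1])
E
```

```text
t: 23.4
tcp_pos: [0.5444, 0.2371, 0.0888]
tool_rot: [0.995, 0.096, 0.001, 0.0]
force: [-10.3, -3.1, 37.8]
finger_gap: 0.457
gripper_force: 95.6
hub tool z -0.02874502866697027 wheel 0.005175771767613209
hub top 0.11755125244961473
scene [389. 272.] [0.5036 0.1843 0.097 ] 0.0672 231.50040586925044
[-10.2737104   -3.13212935  37.84787804]
```

View pics/end.png

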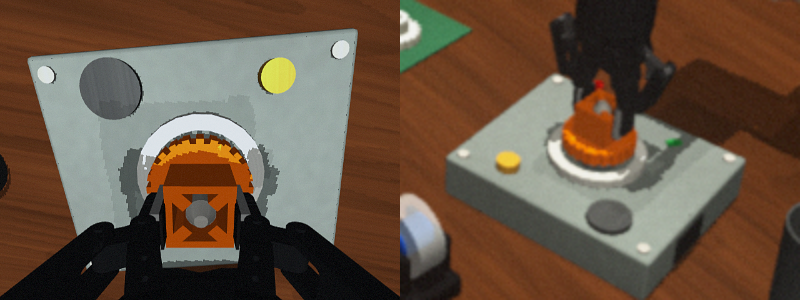

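The left half shows the spindle tip filling the bore at (200,212) with the gear down inside the collar. The right half shows the gear seated on the unit and the red pin just visible behind it at (598,88). Hub top is at 0.1176 (0.117 expected at the stop), the grip has not slipped, and the pin's bearing is about 230°, so the collar is still locked.

```bash
python3 -c "
from station import *
print(sign_off())"
```

```text
the job is handed in; nothing more can be done
None
```

The job is handed in: the collar was pushed to its stop at the red mark, and the gear is meshed on the spindle, held pressed to the spring plate's stop at about 38 N, with nothing else on the desk touched.

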